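# Pack, seal and tally the returned mailbox keys

### The job

Put every mailbox key that lies on the counter into the open steel key case, shut its lid fully and swing the wire bail over its centre until it lies clamped on the lid. Set the tally dial to the number of keys in the case, counting one click per key from the long zero mark, and leave the other things on the counter where they are.

Things in the scene. Friction and masses are not known exactly. Their poses are not given: they have to be found in the camera images.
- key1: mailbox key on a wooden fob, lying flat: fob 65 x 26 x 22 mm (along its x, y, z), from whose +x end a 40 mm steel key with a brass bow sticks out along +x (overall from 32 mm behind to 72 mm ahead of the origin; about 70 g). Origin at the centre of the fob, 11 mm above the counter when lying. None at the start if this key is absent: three to five keys are present. The five are alike
- key2: another key just like key1, or absent
- key3: another key just like key1, or absent
- key4: another key just like key1, or absent
- key5: another key just like key1, or absent
- case: fixed grey steel key case, an open-topped box 190 (x) x 150 (y) x 85 mm high, inside 178 x 138 x 79 mm deep; origin at the centre of its underside. The lid is hinged along its -y rim and stands open there; a wire bail is pivoted on its x ends near the +y rim. Keys lying along y fit three side by side, in two layers; keep the gripper's long side along x, clear of the lid
- lid (a joint): angle of the hinged lid (a panel 190 x 150 x 8 mm, with a lip 50 mm long standing 18 mm out of the middle of its free edge): 0 shut on the rim, grows as it opens up and back, 1.57 upright, 1.95 at its stop. It starts at 1.6 to 1.9. A stiff hinge (0.3 N m) holds it at any angle; push it over with 3 to 5 N near its free edge and follow it down
- lid_hinge (a point): middle of the lid's hinge line, on the -y rim of the case (case frame: x 0, y -75, z 85 mm); the line runs along the case's x
- lid_edge (a point): middle of the lid's free edge on its outer (upper when shut) face, 150 mm from the hinge; the lip reaches 18 mm beyond it
- bail (a joint): angle of the wire bail, a U of steel wire: 0 swung open, sticking out over the +y side of the case 20 degrees above level; grows as it swings up and over the lid; 2.5 (its stop) lying clamped on the shut lid. An over-centre spring pushes it to whichever side of 1.6 it is on: about 5 N at the bar where it lies open, falling to nothing at 1.6, then it pulls itself on and holds the lid with about 3 N
- bail_bar (a point): middle of the bail's cross bar, which runs along the case's x, 204 mm long and 8 mm thick, with a black sleeve 80 mm long and 12 mm thick in the middle; 90 mm from the pivot line. Open, it is 106 mm above the counter, 60 mm out from the case's +y wall
- bail_pivot (a point): middle of the bail's pivot line (case frame: x 0, y 50, z 75 mm), along the case's x; a small dark spring housing, 25 mm thick, sits below it on the case's +x end. At joint value q the bar is at y = 50 + 90 cos(q + 0.349), z = 75 + 90 sin(q + 0.349) mm
- dial_base: fixed aluminium block 120 x 120 x 30 mm under the tally dial; origin at the centre of its underside, z up. Ten black tick marks round the knob: the long one, towards the block's -x, is zero; the others follow clockwise seen from above, 30 degrees apart, for one to nine
- dial (a joint): angle of the tally knob: 0 with its white pointer at the long zero mark (low stop), grows clockwise seen from above. It clicks into a sprung detent every 0.5236 rad (30 degrees), nine clicks up to the high stop; reading = value / 0.5236. About 0.1 N m carries it over a click, and let go within 0.2 rad of a detent it settles there. It starts with an old tally of 6 to 9
- dial_grip (a point): point on the knob's upright axis, 57 mm above the counter, where its grip bar is taken: a black bar 62 mm long, 16 mm wide, 30 mm high (36 to 67 mm above the counter) over a disc 68 mm across. The point's -x axis points along the bar to the pointer's end
- dial_pointer (a point): outer end of the white pointer line on top of the grip bar, 30 mm from the axis
- stamp: bystander: wooden hand stamp among the keys, block 70 x 35 x 18 mm with a round knob 51 mm high; origin at the centre of its underside. Not a key
- mug: bystander: white mug, 80 mm across, 90 mm high; origin at the centre of its underside
- tape: bystander: roll of clear packing tape lying flat, 100 mm across, 48 mm high; origin at the centre of its underside
- carton: bystander: cardboard carton 130 x 170 x 90 mm; origin at the centre of its underside
- stapler: bystander: black stapler 130 x 34 x 50 mm; origin at the centre of its underside
- lock: bystander: brass lock barrel 60 mm long, 22 mm thick, with a steel flange; origin at the end of its underside
There are look-alikes about, which are no part of the job. Leave any pink look-alike of the key1 alone.

How it is judged:
By the outcome, as a careful person would: the job done as asked, in the order asked, and still so for the second after the job is handed in, with the robot touching nothing.
Of key1, key2, key3, key4, key5 only 3 to 5 are there at a start; the rules pass over those that are not, and their reading is None.
At some moment in a run one of key1, key2, key3, key4, key5 may be knocked a few centimetres aside while the robot is not near it.
Once in a run the grip may slacken for a moment while it holds something.
It also fails if it takes over 208 s, if anything falls off the work surface, if the arm or the gripper's body presses on something with over 40 N, if the wrist force passes 120 N, or if a joint passes its speed limit or range.

### The arm

A 6-joint arm with a two-finger parallel gripper is mounted at the origin on the work surface. World frame = base frame: x ahead of the robot, y to its left, z up, the work surface at z = 0. Lengths are in m, angles in rad, forces in N, time in s.
With the tool pointing down it reaches from about 0.35 to 0.85 m from the base axis. Payload 8.1 kg.
Tool frame: the origin (TCP) lies at the very end of the fingers, on their centre line; the grasp point (between the pads) lies 19 mm behind it; z points along the fingers, y is the line along which they close (so a half turn about z gives the same grasp; the last joint's range is limited). The gripper opens to 93 mm and grips with 3 to 60 N. Pads are 15 mm wide; open, the fingers measure 128 mm over their backs; the gripper's body (75 mm by 188 mm) begins 65 mm behind the grasp point.
Start: joints at [1.026, 0.13, 1.488, -0, 1.523, -0.085], TCP at [0.266, 0.538, 0.219] pointing down, gripper open.
Joint ranges: [-2.96, 2.96], [-0.89, 2.26], [0.02, 2.5], [-1.34, 4.48], [0, 2.73], [-2.66, 2.66]. Speed limits (rad/s): [2.39, 2.39, 2.79, 3.14, 3.14, 3.14].

### API

Orientations are given as a rotation vector (axis times angle).
In Python, from plant import read_state, eyes, workorder gives the robot as it stands. The module is installed in compiled form; this text tells all that it offers.
- The arm moves only by the tool play_rows, never from a script. Its argument "targets" is one flat list of numbers, 4 for each row, row after row: the shift along the tool's x, y, z in cm, then the turn about the tool's z in degrees. In form: [dx, dy, dz, roll, dx, dy, dz, roll, ...]. A call has 1 to 8 rows; each row is the pose to reach, as a shift and turn from the pose commanded when the call began, along the tool's axes at that moment; what a row does not reach only later rows make up. A row lasts 1/12 s, in which the tool goes at most 41.7 mm and 7.16 degrees, less where a joint would pass 70% of its speed; a pose out of reach is approached as far as the arm can. A call with a gripper value outside its range is refused whole. "grip" is the finger opening in cm, from 0 to 9.3, set as the call begins (left out, the last holds). The fingers move at their own pace and stop on an object; "grip_force" is the grip in N (left out, the last holds). Time passes only in rows, so rows that repeat a pose let the fingers close. It gives the time, the measured TCP pose, the force, the opening and the grip force at its end, in the units of the state.
- read_state(): the state, without advancing time (a new reading comes with each control period).
- eyes.read_camera(name): name is "scene" or "side" or "wrist"; returns a dict with "image" (400x640x3 uint8, red, green, blue), "vfov" (degrees; the focal length in pixels is half the picture's height over the tangent of half this angle, whatever the lens; pixels are square), "cx", "cy" (the principal point, pixels), "cam_to_world" (4x4, takes a point from camera to world coordinates); the wrist camera has in their place "T_tool_cam" (4x4, takes a point from camera to tool coordinates, whose origin is the TCP and whose axes are the flange's). Camera axes: x right, y up, looking along -z (the intrinsics and any distortion apply to the point x, -y, -z); pixel columns grow to the right and rows downward; lengths in m; the calibration is good to about 2 mm. A picture is of the moment at which its call begins: read the wrist's pose just before it. There is no depth.
- workorder.close_job(): hands the job in; it is judged then, once.
The state is a dict: "t": time; "q": joint angles; "dq": joint speeds; "joint_torque": joint torques, N m; "tool_pos": TCP position; "orientation": TCP orientation; "force": force on the tool from outside, world axes, zero at the start; "wrist_torque": the same for the moment, N m; "opening": finger opening in m; "gripper_force": force on a finger pad.
Only numpy, scipy, OpenCV 4.12 (cv2) and the standard library are available. Lean on these libraries where they do the work, as an engineer would, in place of code of your own. Each camera call takes 0.05 s, during which the arm holds its last target. There are 200 camera calls.

## Working session

There is one attempt and no reset: what is moved stays moved. The work goes in short steps, Python scripts to look and compute and a tool call to move; the robot and the scene stay as the last step left them, time stands still between calls to the robot, and variables do not carry over. Pictures are saved under pics/ and viewed, at most 14 in all, crops included, and the job is handed in when it is done.

Besides the shell and the picture viewer there is one more tool, called as name(argument=value, ...), one argument or row to a line, values as JSON. play_rows: Moves the arm, as the interface text tells. Its arguments: {"type":"object","properties":{"targets":{"type":"array"},"grip":{"type":"number"},"grip_force":{"type":"number"}},"required":["targets"]}

```bash
mkdir -p pics; cat > h.py <<'E'
import numpy as np, cv2
from scipy.spatial.transform import Rotation as R
from plant import read_state, eyes, workorder
def cam(n):
    s=read_state(); c=eyes.read_camera(n)
    if 'cam_to_world' in c: T=np.array(c['cam_to_world'])
    else:
        W=np.eye(4); W[:3,:3]=R.from_rotvec(s['orientation']).as_matrix(); W[:3,3]=s['tool_pos']
        T=W@np.array(c['T_tool_cam'])
    im=c['image']; f=im.shape[0]/2/np.tan(np.radians(c['vfov'])/2)
    return dict(im=im,T=T,f=f,cx=c['cx'],cy=c['cy'],extra={k:v for k,v in c.items() if k not in('image',)})
def save(c,name): cv2.imwrite('pics/'+name,cv2.cvtColor(c['im'],cv2.COLOR_RGB2BGR)); np.savez('pics/'+name+'.npz',**{k:c[k] for k in('im','T','f','cx','cy')})
def load(name): return dict(np.load('pics/'+name+'.npz'))
def px2w(c,u,v,z):
    d=c['T'][:3,:3]@np.array([(u-c['cx'])/c['f'],-(v-c['cy'])/c['f'],-1]); o=c['T'][:3,3]
    return o+d*(z-o[2])/d[2]
def w2px(c,p):
    q=np.linalg.inv(c['T'])@np.append(p,1); return np.array([c['cx']+c['f']*q[0]/-q[2],c['cy']-c['f']*q[1]/-q[2]])
E
python3 - <<'E'
from h import *
s=read_state(); print({k:np.round(v,3) for k,v in s.items()}); print(R.from_rotvec(s['orientation']).as_matrix().round(3))
for n in('scene','side','wrist'):
    c=cam(n); save(c,n+'0.png'); print(n,c['extra'],c['f'],c['T'].round(3).tolist())
E
```

```text
{'t': np.float64(0.0), 'q': array([ 1.026,  0.131,  1.489,  0.   ,  1.523, -0.085]), 'dq': array([ 0.   ,  0.   ,  0.   , -0.001, -0.001, -0.001]), 'joint_torque': array([ 2.0000e-03, -5.5982e+01, -4.9178e+01,  7.7000e-02,  3.5000e-02,
       -0.0000e+00]), 'tool_pos': array([0.266, 0.537, 0.218]), 'orientation': array([-7.160e-01, -3.058e+00,  3.000e-03]), 'force': array([-0.295, -0.237,  0.003]), 'wrist_torque': array([-0.003, -0.025, -0.043]), 'gripper_force': np.float64(0.0), 'opening': np.float64(0.093)}
[[-0.896  0.444 -0.001]
 [ 0.444  0.896 -0.002]
 [ 0.    -0.002 -1.   ]]
scene {'vfov': 44.22666988505086, 'cx': 319.69043113639157, 'cy': 200.47082573146795, 'cam_to_world': array([[ 0.17581769, -0.66378399,  0.72696558,  1.46469118],
       [ 0.98417318,  0.10189435, -0.14498515, -0.10789518],
       [ 0.02216514,  0.74095098,  0.67119323,  0.94549728],
       [ 0.        ,  0.        ,  0.        ,  1.        ]])} 492.21193800419127 [[0.176, -0.664, 0.727, 1.465], [0.984, 0.102, -0.145, -0.108], [0.022, 0.741, 0.671, 0.945], [0.0, 0.0, 0.0, 1.0]]
side {'vfov': 49.693473872311
[... 328 characters left out ...]
743954 [[0.792, 0.403, -0.459, 0.063], [-0.611, 0.546, -0.573, -0.547], [0.019, 0.734, 0.679, 0.818], [0.0, 0.0, 0.0, 1.0]]
wrist {'vfov': 59.39821051765171, 'cx': 313.26211693467627, 'cy': 192.62709117753624, 'T_tool_cam': array([[ 4.15323943e-04,  9.65981315e-01,  2.58611537e-01,
         7.08514267e-02],
       [ 9.99999504e-01, -6.35361384e-04,  7.67264639e-04,
         2.53544212e-04],
       [ 9.05475089e-04,  2.58611090e-01, -9.65981099e-01,
        -1.65416855e-01],
       [ 0.00000000e+00,  0.00000000e+00,  0.00000000e+00,
         1.00000000e+00]])} 350.6500498544186 [[0.443, -0.866, -0.231, 0.203], [0.896, 0.428, 0.117, 0.569], [-0.003, -0.258, 0.966, 0.383], [0.0, 0.0, 0.0, 1.0]]
```

View pics/scene0.png

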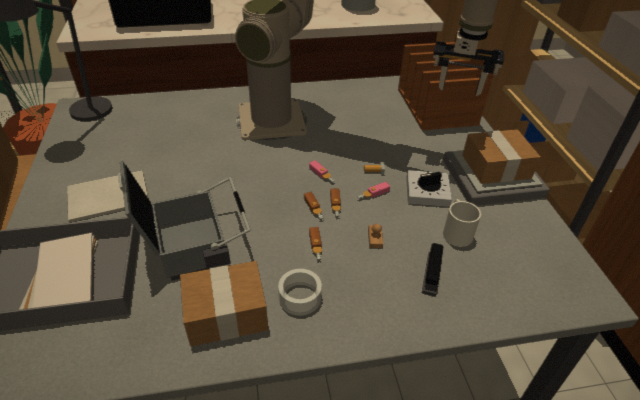

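View pics/side0.png

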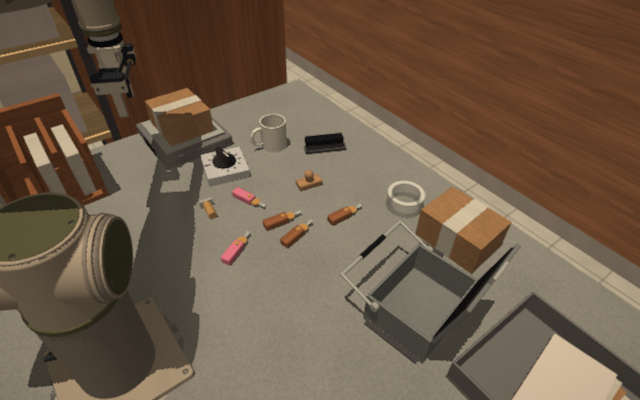

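The scene view shows three brown key candidates at (313,204), (336,202) and (316,241). The look-alikes are pink keys at (320,171) and (375,190), the brass lock barrel at (374,169) and the stamp at (376,236). The dial is at (430,182), and the case at (190,230) has its lid open and its bail towards the keys. Next is a close crop to check the choice.

```bash
python3 - <<'E'
from h import *
a=load('scene0.png')['im'][145:265,290:460]; b=load('side0.png')['im'][140:270,190:370]
a=cv2.resize(a,(780,300*780//425//1),interpolation=cv2.INTER_CUBIC) if 0 else cv2.resize(a,None,fx=4,fy=4,interpolation=cv2.INTER_CUBIC)
cv2.imwrite('pics/crop1.png',cv2.cvtColor(a,cv2.COLOR_RGB2BGR))
c=load('scene0.png')
for n,u,v,z in[('k1',313,204,.022),('k2',336,202,.022),('k3',316,241,.022),('p1',320,171,.022),('p2',375,190,.022),('dialtop',430,182,.067),('lock',374,169,.02),('stamp',376,236,.02),('case near +y +x?',234,259,.085)]: print(n,px2w(c,u,v,z).round(3))
c=load('side0.png')
for n,u,v,z in[('k2',278,220,.022),('k1',294,234,.022),('k3',342,214,.022),('dialtop',224,157,.067)]: print(n,px2w(c,u,v,z).round(3))
E
```

```text
k1 [0.476 0.071 0.022]
k2 [0.478 0.135 0.022]
k3 [0.615 0.055 0.022]
p1 [0.335 0.116 0.022]
p2 [0.444 0.257 0.022]
dialtop [0.484 0.4   0.067]
lock [0.348 0.279 0.02 ]
stamp [0.62  0.213 0.02 ]
case near +y +x? [ 0.699 -0.151  0.085]
k2 [0.45  0.126 0.022]
k1 [0.455 0.062 0.022]
k3 [0.595 0.045 0.022]
dialtop [0.441 0.385 0.067]
```

View pics/crop1.png

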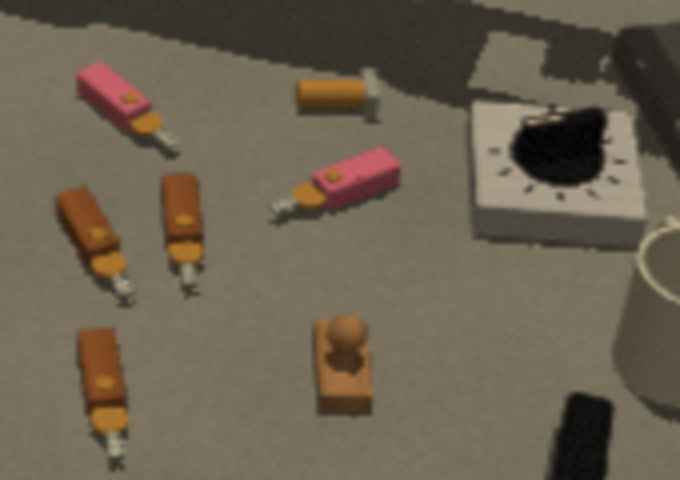

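Confirmed: three brown wooden-fob keys, at scene pixels (312,201), (336,199) and (315,237). The two pink ones, the brass lock and the stamp stay where they are. I'll move over the keys for a wrist view.

play_rows(
  targets=[-5,-3.75,-1.5,-7,-10,-7.5,-3,-14,-15,-11.25,-5,-21,-20,-15,-5,-26,-20,-15,-5,-26.5,-20,-15,-5,-26.5,-20,-15,-5,-26.5,-20,-15,-5,-26.5],
  grip=9.3,
)

```text
t: 0.82
tool_pos: [0.3803, 0.3125, 0.2692]
orientation: [0.002, 3.14, 0.0]
force: [0.5, 0.6, -0.8]
opening: 0.093
gripper_force: 0.0
```

play_rows(
  targets=[-2,-4,0,0,-4,-8,0,0,-6,-12,0,0,-8,-16,0,0,-10,-20,0,0,-11,-21,0,0,-11,-21,0,0,-11,-21,0,0],
)

```text
t: 1.48
tool_pos: [0.4897, 0.1049, 0.2677]
orientation: [0.001, -3.14, -0.001]
force: [-0.3, 0.4, -0.3]
opening: 0.0933
gripper_force: 0.0
```

```bash
python3 - <<'E'
from h import *
c=cam('wrist'); save(c,'w1.png'); s=read_state(); print(s['t'],s['tool_pos'],s['orientation'])
E
```

```text
1.5333 [0.48921177 0.10583732 0.26787841] [ 3.89559013e-03 -3.14002294e+00 -1.05604776e-03]
```

View pics/w1.png

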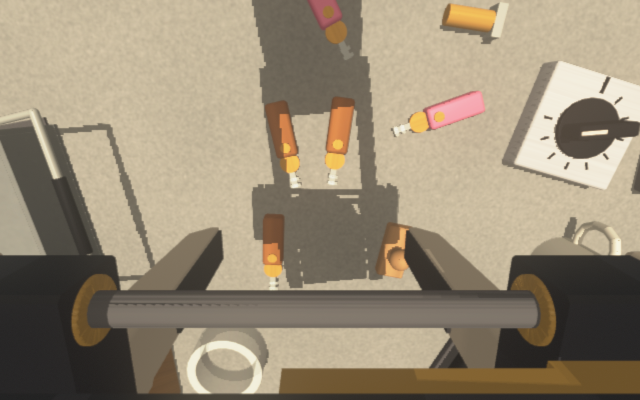

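The wrist view shows three brown keys, with fobs near (282,128), (341,122) and (273,238) and their blades pointing down the image (+x). Pink keys are at (325,15) and (455,110). The lock is at (473,18), the stamp at (395,250) and the dial knob at (588,128), its pointer towards (635,130).

```bash
cat >> h.py <<'E'
def keys(c,ymax=400,show=None):
    h=cv2.cvtColor(c['im'],cv2.COLOR_RGB2HSV).astype(int); H,S,V=h[...,0],h[...,1],h[...,2]
    fob=((H<=11)&(S>130)&(V>40)&(V<235)).astype(np.uint8); fob[ymax:]=0
    fob=cv2.morphologyEx(fob,cv2.MORPH_CLOSE,np.ones((7,7),np.uint8)); fob=cv2.morphologyEx(fob,cv2.MORPH_OPEN,np.ones((3,3),np.uint8))
    n,l,st,ce=cv2.connectedComponentsWithStats(fob); out=[]
    for i in range(1,n):
        if st[i,4]<150: continue
        r=cv2.minAreaRect(np.argwhere(l==i)[:,::-1].astype(np.float32)); b=cv2.boxPoints(r)
        W=np.array([px2w(c,*p,.022)[:2] for p in b]); m=px2w(c,*r[0],.022)[:2]
        e1,e2=W[1]-W[0],W[2]-W[1]; L=max((e1,e2),key=np.linalg.norm)
        out.append((np.round(r[0],1),st[i,4],m.round(4),np.round(sorted([np.linalg.norm(e1),np.linalg.norm(e2)]),3),round(np.degrees(np.arctan2(L[1],L[0]))%180,1)))
    return out
E
python3 - <<'E'
from h import *
c=load('w1.png')
for k in keys(c): print(*k)
h=cv2.cvtColor(c['im'],cv2.COLOR_RGB2HSV)
for p in[(282,125),(341,118),(273,230),(395,240),(456,108),(292,163),(455,15)]: print(p,h[p[1],p[0]])
for n,u,v in[('bow1',292,163),('bow2',336,161),('bow3',273,269)]: print(n,px2w(c,u,v,.011).round(4))
for n,u,v,z in[('knob',588,128,.036),('ptr outer',607,131,.067),('ptr in',583,133,.067),('barend',637,129,.067)]: print(n,px2w(c,u,v,z).round(4))
E
```

```text
(282, 125) [ 12 163 214]
(341, 118) [ 13 164 218]
(273, 230) [ 12 134 116]
(395, 240) [ 15 127 137]
(456, 108) [177  77 246]
(292, 163) [ 21 161 243]
(455, 15) [ 19 159 238]
bow1 [0.4939 0.0788 0.011 ]
bow2 [0.4914 0.1324 0.011 ]
bow3 [0.6358 0.0516 0.011 ]
knob [0.4495 0.4116 0.036 ]
ptr outer [0.4501 0.4079 0.067 ]
ptr in [0.4522 0.3835 0.067 ]
barend [0.448  0.4384 0.067 ]
```

```bash
sed -i 's/(H<=11)&(S>130)/(H>=7)\&(H<=16)\&(S>125)/' h.py; python3 - <<'E'
from h import *
c=load('w1.png')
for k in keys(c,300): print(*k)
c=cam('scene'); save(c,'scene1.png')
E
```

```text
[467.5  19.1] 319 [0.3355 0.2699] [0.018 0.052] 80.0
[336.   31.5] 343 [0.348  0.1291] [0.021 0.021] 90.1
[339.5 125.6] 1126 [0.4482 0.135 ] [0.025 0.063] 172.5
[283.  135.7] 1206 [0.4598 0.0695] [0.024 0.078] 13.1
[272.5 240. ] 898 [0.5901 0.0535] [0.023 0.066] 176.1
[396.2 251.1] 930 [0.605  0.2101] [0.033 0.069] 174.9
```

play_rows(
  targets=[0,-4,-2,0,0,-8,-4,0,0,-12,-5,0,0,-16,-6,0,0,-20,-6,0,0,-20,-6,0,0,-20,-6,0,0,-20,-6,0],
)

```text
t: 2.25
tool_pos: [0.49, -0.0935, 0.3283]
orientation: [0.006, -3.141, -0.002]
force: [0.5, 0.8, 0.1]
opening: 0.0931
gripper_force: 0.0
```

```bash
python3 - <<'E'
from h import *
c=cam('wrist'); save(c,'w2.png')
for k in keys(c,300): print(*k)
E
```

```text
[602.4  28.9] 285 [0.3339 0.2639] [0.02  0.056] 81.1
[483.9 122.7] 1004 [0.4486 0.1319] [0.028 0.066] 173.5
[432.2 125.5] 887 [0.4526 0.0638] [0.026 0.065] 12.3
[414.5 216. ] 478 [0.5789 0.0503] [0.027 0.042] 4.9
[523.  236.7] 394 [0.6097 0.209 ] [0.032 0.041] 71.7
```

View pics/w2.png

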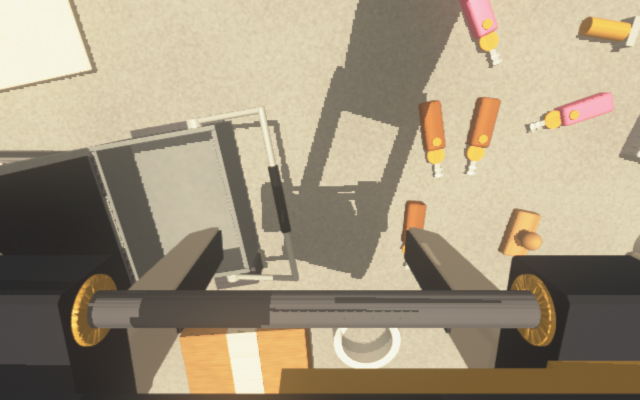

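The case rim corners show at (92,150), (214,126) and (246,271). The bail's outer corner is at (262,110), the sleeve centre at (279,199) and the -x pivot at (194,123).

```bash
python3 - <<'E'
from h import *
c=load('w2.png')
for n,u,v,z in[('A -x-y',92,150,.085),('B -x+y',214,126,.085),('C +x+y',246,271,.085),('bailcorner',262,110,.106),('sleeve',279,199,.106),('pivot',194,123,.075)]: print(n,px2w(c,u,v,z).round(4))
A,B,C=[px2w(c,*p,.085)[:2] for p in((92,150),(214,126),(246,271))]
print(np.linalg.norm(B-A),np.linalg.norm(C-B),'yaw from y-side',np.degrees(np.arctan2(*(B-A)[::-1]))-90,'yaw from x-side',np.degrees(np.arctan2(*(C-B)[::-1])),'ctr',(A+C)/2)
cv2.imwrite('pics/crop2.png',cv2.cvtColor(cv2.resize(c['im'][90:300,70:320],None,fx=3,fy=2.8,interpolation=cv2.INTER_CUBIC),cv2.COLOR_RGB2BGR))
E
```

```text
A -x-y [ 0.4778 -0.3522  0.085 ]
B -x+y [ 0.4496 -0.2078  0.085 ]
C +x+y [ 0.6328 -0.1794  0.085 ]
bailcorner [ 0.4309 -0.1491  0.106 ]
sleeve [ 0.5305 -0.1329  0.106 ]
pivot [ 0.447  -0.2338  0.075 ]
0.1471528131509231 0.1853219966549143 yaw from y-side 11.04375614624908 yaw from x-side 8.815228086126258 ctr [ 0.5552985  -0.26580225]
```

View pics/crop2.png

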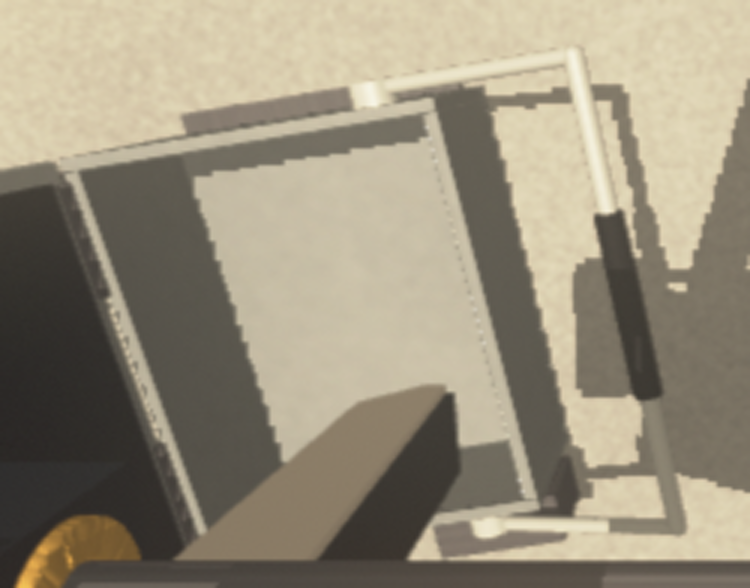

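```bash
python3 - <<'E'
from h import *
from scipy.optimize import least_squares
c=load('w2.png')
pts=[((-95,-75,85),(90,148.2)),((-95,75,85),(215,125)),((95,75,85),(249.3,268.6)),((-102,134.6,106),(261.7,108.5)),((102,134.6,106),(296.7,279)),((0,134.6,106),(279.5,199))]
def res(p,use=pts):
    Rz=R.from_euler('z',p[2]).as_matrix(); return np.concatenate([w2px(c,Rz@(np.array(a)/1e3)+[p[0],p[1],0])-b for a,b in use])
r=least_squares(res,[.55,-.26,.17]); print(r.x,np.degrees(r.x[2]),r.fun.round(1))
E
```

```text
[ 0.55426829 -0.26411411  0.17869517] 10.23847917331878 [-0.7 -1.4 -0.6 -0.9  1.4  3.6 -0.4  0.6 -0.1 -1.2  0.6 -0.1]
```

play_rows(
  targets=[-2,3,4,3.5,-4,6,6,3.5,-6,9,9,3.5,-8,12,12,3.5,-10,14.6,15,3.5,-10,14.6,18,3.5,-10,14.6,21,3.5,-10,14.6,22,3.5],
  grip=5,
)

```text
t: 2.97
tool_pos: [0.585, 0.0552, 0.1012]
orientation: [-0.083, -3.13, -0.0]
force: [-1.0, 0.5, -0.8]
opening: 0.0506
gripper_force: 0.0
```

```bash
python3 - <<'E'
from h import *
s=read_state(); print(s['t'],s['tool_pos'],R.from_rotvec(s['orientation']).as_matrix()[:,1])
c=cam('wrist'); save(c,'w3.png')
for k in keys(c,400): print(*k)
print(w2px(c,s['tool_pos']))
E
```

```text
2.9667 [0.58504707 0.05519245 0.10121622] [ 5.31996712e-02  9.98583894e-01 -2.92783704e-05]
[326.2  27.8] 2031 [0.4697 0.0694] [0.025 0.039] 12.1
[419.1  35.9] 2734 [0.4778 0.1293] [0.027 0.046] 172.7
[310.5 218.5] 2936 [0.5984 0.0522] [0.023 0.081] 177.5
[523.3 223.7] 1467 [0.6107 0.209 ] [0.042 0.06 ] 165.8
[313.59483224 243.18507951]
```

View pics/w3.png

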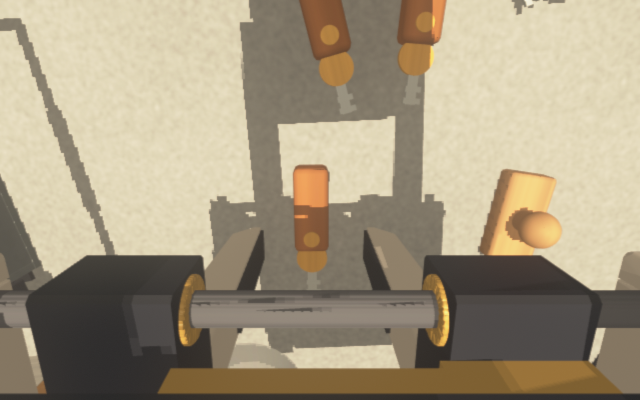

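Key 3's fob lies between the fingers at (311,207), aligned within 1°. I'll descend and grip it.

play_rows(
  targets=[-0.7,-0.3,3,0,-0.7,-0.3,5.5,0,-0.7,-0.3,7.5,0,-0.7,-0.3,8.8,0,-0.7,-0.3,9.4,0,-0.7,-0.3,9.6,0,-0.7,-0.3,9.6,0],
)

```text
t: 3.6
tool_pos: [0.5972, 0.0479, 0.014]
orientation: [0.091, 3.139, 0.0]
force: [-0.7, 0.1, -0.2]
opening: 0.0498
gripper_force: 0.0
```

play_rows(
  targets=[0,0,0,0,0,0,0,0,0,0,0,0,0,0,0,0,0,0,0,0,0,0,0,0],
  grip=1,
  grip_force=30,
)

```text
t: 4.1
tool_pos: [0.5971, 0.0478, 0.0135]
orientation: [0.092, 3.139, 0.0]
force: [-0.5, 1.5, 5.2]
opening: 0.0255
gripper_force: 30.0
```

play_rows(
  targets=[0,0,-2,0,0,0,-5,0,0,0,-8,0,0,0,-11,0,0,0,-14,0,0,0,-17,0,0,0,-18,0,0,0,-18,0],
)

```text
t: 4.77
tool_pos: [0.5985, 0.0476, 0.1963]
orientation: [0.092, 3.134, -0.0]
force: [-0.1, 0.5, 0.2]
opening: 0.0259
gripper_force: 30.0
```

play_rows(
  targets=[-0.3,-3.6,0,7,-0.6,-7.3,0,14,-0.9,-11,0,21,-1.2,-14.6,0,28,-1.5,-18.3,0,35,-1.8,-22,0,42,-2,-25.6,0,49,-2,-29.3,0,56],
)

```text
t: 5.43
tool_pos: [0.5979, -0.2471, 0.1891]
orientation: [-1.561, -2.721, 0.0]
force: [1.0, -0.4, -0.8]
opening: 0.0254
gripper_force: 30.0
```

play_rows(
  targets=[0,0,0,7,0,0,0,14,0,0,0,20.4,0,0,0,20.4,0,0,0,20.4,0,0,0,20.4,0,0,0,20.4],
)

```text
t: 6.02
tool_pos: [0.599, -0.2456, 0.1917]
orientation: [-2.01, -2.413, 0.001]
force: [0.0, -0.6, -0.1]
opening: 0.0256
gripper_force: 30.0
```

```bash
cat >> h.py <<'E'
CTR=np.array([.5543,-.2641]); YAW=np.radians(10.2)
def goto(xy,z=None,yang=None):
    """print the tool-axis shift (cm) and roll (deg) from the measured pose to world xy, z, tool-y angle (deg)"""
    s=read_state(); M=R.from_rotvec(s['orientation']).as_matrix(); p=np.array(s['tool_pos'])
    ya=np.degrees(np.arctan2(M[1,1],M[0,1])); t=np.array([*xy,p[2] if z is None else z])
    print('t',round(s['t'],2),'pos',p.round(4),'yang',round(ya,1),'open',round(s['opening'],4),'| shift',(M.T@(t-p)*100).round(2),'roll',None if yang is None else round((ya-yang+180)%360-180,1))
def case2w(x,y): return CTR+R.from_euler('z',YAW).as_matrix()[:2,:2]@np.array([x,y])/1000
E
python3 - <<'E'
from h import *
goto(case2w(50,9.5),.024,10.2)
c=cam('wrist'); save(c,'w4.png'); 
c=cam('side'); save(c,'side4.png')
E
```

```text
t 6.02 pos [ 0.599  -0.2456  0.1917] yang 10.4 open 0.0256 | shift [-0.09  0.29 16.77] roll 0.2
```

View pics/w4.png

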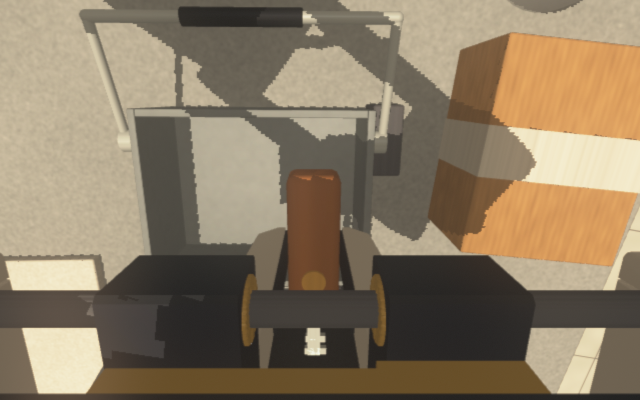

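The key is held, and the case below is square to the gripper. Its +y rim runs from (130,108) to (376,110) and the sleeve is at (241,16).

```bash
python3 - <<'E'
from h import *
c=load('w4.png'); A,B=px2w(c,131,108.5,.085)[:2],px2w(c,376,110.5,.085)[:2]
print(A,B,np.linalg.norm(B-A),case2w(-95,75),case2w(95,75),px2w(c,241,16,.106)[:2],case2w(0,134.6))
E
```

```text
[ 0.45241646 -0.20746707] [ 0.63476894 -0.17529873] 0.18516811500817457 [ 0.44752006 -0.20710838] [ 0.63451723 -0.17346228] [ 0.53068511 -0.13265199] [ 0.53046439 -0.13162727]
```

play_rows(
  targets=[-0.1,0.3,3,0,-0.1,0.3,6,0,-0.1,0.3,9,0,-0.1,0.3,12,0,-0.1,0.3,14.5,0,-0.1,0.3,16,0,-0.1,0.3,16.6,0,-0.1,0.3,16.6,0],
)

```text
t: 6.78
tool_pos: [0.6015, -0.2459, 0.0252]
orientation: [-2.012, -2.41, 0.001]
force: [-0.4, 0.1, -1.3]
opening: 0.0256
gripper_force: 30.0
```

play_rows(
  targets=[0,0,0,0,0,0,0,0,0,0,0,0],
)

```text
t: 7.03
tool_pos: [0.604, -0.2472, 0.0291]
orientation: [2.011, 2.408, 0.001]
force: [0.1, 0.4, -0.6]
opening: 0.0258
gripper_force: 30.0
```

play_rows(
  targets=[0,-0.2,0.4,0,0,-0.2,0.7,0,0,-0.2,0.7,0,0,-0.2,0.7,0],
)

```text
t: 7.37
tool_pos: [0.6004, -0.2468, 0.0196]
orientation: [-2.014, -2.411, 0.0]
force: [0.4, -0.7, -0.8]
opening: 0.0252
gripper_force: 30.0
```

play_rows(
  targets=[0,0,0,0,0,0,0,0,0,0,0,0,0,0,-0.5,0,0,0,-2,0,0,0,-4,0,0,0,-7,0,0,0,-10,0],
  grip=3.4,
)

```text
t: 8.03
tool_pos: [0.6, -0.2465, 0.1213]
orientation: [-2.013, -2.41, 0.0]
force: [0.1, -1.4, -0.6]
opening: 0.0343
gripper_force: 0.0
```

play_rows(
  targets=[0,0,-4,0,0,0,-7,0,0,0,-7,0,0,0,-7,0],
)

```text
t: 8.37
tool_pos: [0.6024, -0.2478, 0.1948]
orientation: [2.009, 2.405, 0.003]
force: [-0.6, 0.4, -0.5]
opening: 0.034
gripper_force: 0.0
```

```bash
python3 - <<'E'
from h import *
goto((.449,.135),.2,84)
c=cam('wrist'); save(c,'w5.png')
c=cam('side'); save(c,'side5.png'); c=cam('scene'); save(c,'scene5.png')
E
```

```text
t 8.37 pos [ 0.6024 -0.2478  0.1948] yang 10.3 open 0.034 | shift [40.39 -8.28 -0.75] roll -73.7
```

View pics/w5.png

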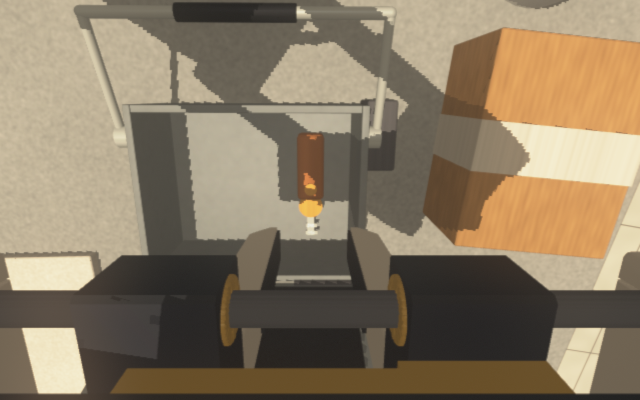

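Key 3 lies in the case at (311,165), along y. Next is key 2.

play_rows(
  targets=[4,-0.8,0,-7,8,-1.6,0,-14,12,-2.5,0,-21,16,-3.3,0,-28,20,-4.1,0,-35,24,-5,0,-42,28,-5.8,0,-49,32,-6.6,0,-56],
  grip=4.6,
)

```text
t: 9.18
tool_pos: [0.4763, 0.0578, 0.1878]
orientation: [-0.637, -3.073, 0.001]
force: [1.0, 1.1, 0.7]
opening: 0.0457
gripper_force: 0.0
```

play_rows(
  targets=[2.5,2.5,2,-7,5,5,4,-14,6.1,6,6,-17.5,6.1,6,8,-17.5,6.1,6,8,-17.5,6.1,6,8,-17.5,6.1,6,8,-17.5,6.1,6,8,-17.5],
)

```text
t: 9.85
tool_pos: [0.4479, 0.1354, 0.1109]
orientation: [0.173, 3.135, 0.0]
force: [-0.0, -0.2, 0.5]
opening: 0.0461
gripper_force: 0.0
```

```bash
python3 - <<'E'
from h import *
c=cam('wrist'); save(c,'w6.png')
for k in keys(c,400): print(*k)
goto((.454,.134),.007,83)
E
```

```text
[494.5  15. ] 638 [0.3375 0.2678] [0.015 0.052] 79.0
[271.  27.] 275 [0.3286 0.1201] [0.011 0.011] 172.2
[290.9  57. ] 865 [0.3486 0.1309] [0.019 0.022] 118.2
[314.5 203.5] 2618 [0.4538 0.1355] [0.024 0.082] 174.5
[225.8 204.7] 1998 [0.4474 0.0687] [0.027 0.057] 13.8
t 9.9 pos [0.4481 0.1354 0.111 ] yang 83.7 open 0.0458 | shift [-0.59 -0.08 10.4 ] roll 0.7
```

play_rows(
  targets=[-0.6,0.1,3,0,-0.6,0.1,6,0,-0.6,0.1,8,0,-0.6,0.1,9.5,0,-0.6,0.1,10.3,0,-0.6,0.1,10.4,0,-0.6,0.1,10.4,0,-0.6,0.1,10.4,0],
)

```text
t: 10.57
tool_pos: [0.4543, 0.1363, 0.0071]
orientation: [0.172, 3.135, 0.001]
force: [0.5, -0.1, -1.1]
opening: 0.0456
gripper_force: 0.0
```

play_rows(
  targets=[0,0,0,0,0,0,0,0,0,0,0,0,0,0,0,0,0,0,0,0,0,0,0,0],
  grip=1,
  grip_force=30,
)

```text
t: 11.07
tool_pos: [0.4535, 0.1363, 0.0063]
orientation: [0.171, 3.136, 0.0]
force: [-1.0, -0.5, 6.1]
opening: 0.0258
gripper_force: 30.0
```

play_rows(
  targets=[0,0,-2,0,0,0,-5,0,0,0,-8,0,0,0,-11,0,0,0,-14,0,0,0,-17,0,0,0,-18,0,0,0,-18,0],
)

```text
t: 11.73
tool_pos: [0.4549, 0.1366, 0.1887]
orientation: [0.171, 3.131, 0.002]
force: [0.6, -0.1, -1.1]
opening: 0.026
gripper_force: 30.0
```

```bash
python3 - <<'E'
from h import *
goto(case2w(0,9),.019,10.2)
E
```

```text
t 11.73 pos [0.4549 0.1366 0.1887] yang 83.8 open 0.026 | shift [-13.89 -37.92  16.99] roll 73.6
```

play_rows(
  targets=[-1.4,-3.8,0,7,-2.8,-7.6,0,14,-4.2,-11.4,0,21,-5.6,-15.2,0,28,-7,-19,0,35,-8.4,-22.8,0,42,-9.8,-26.6,0,49,-11.2,-30.4,0,56],
)

```text
t: 12.4
tool_pos: [0.53, -0.1797, 0.1824]
orientation: [-1.63, -2.681, 0.001]
force: [0.7, 0.5, -0.1]
opening: 0.0259
gripper_force: 30.0
```

play_rows(
  targets=[-3,-0.8,0,7,-6,-1.6,0,14,-7.7,-2,0,17.6,-7.7,-2,0,17.6,-7.7,-2,0,17.6,-7.7,-2,0,17.6],
)

```text
t: 12.9
tool_pos: [0.5484, -0.2545, 0.1833]
orientation: [-2.012, -2.408, 0.0]
force: [-0.4, 0.1, 0.8]
opening: 0.0255
gripper_force: 30.0
```

```bash
python3 - <<'E'
from h import *
goto(case2w(0,9),.016,10.2)
E
```

```text
t 12.9 pos [ 0.5484 -0.2545  0.1833] yang 10.2 open 0.0255 | shift [-0.19  0.45 16.73] roll 0.0
```

play_rows(
  targets=[-0.2,0,3,0,-0.2,0,6,0,-0.2,0,9,0,-0.2,0,12,0,-0.2,0,14.5,0,-0.2,0,16,0,-0.2,0,16.6,0,-0.2,0,16.7,0],
)

```text
t: 13.57
tool_pos: [0.5483, -0.2556, 0.0166]
orientation: [-2.011, -2.409, 0.001]
force: [-0.3, 0.4, -1.1]
opening: 0.0255
gripper_force: 30.0
```

play_rows(
  targets=[0,0,0,0,0,0,0,0,0,0,0,0],
)

```text
t: 13.82
tool_pos: [0.551, -0.2581, 0.0206]
orientation: [2.014, 2.407, 0.001]
force: [0.1, -0.3, -0.9]
opening: 0.0259
gripper_force: 30.0
```

play_rows(
  targets=[0,0,0,0,0,0,0,0,0,0,0,0,0,0,-0.5,0,0,0,-2,0,0,0,-4,0,0,0,-7,0,0,0,-10,0],
  grip=3.4,
)

```text
t: 14.48
tool_pos: [0.5489, -0.2572, 0.1191]
orientation: [-2.015, -2.408, 0.001]
force: [-0.4, -0.5, -0.2]
opening: 0.034
gripper_force: 0.0
```

play_rows(
  targets=[0,0,-4,0,0,0,-7,0,0,0,-7,0,0,0,-7,0],
)

```text
t: 14.82
tool_pos: [0.5514, -0.2586, 0.1923]
orientation: [2.012, 2.405, 0.002]
force: [0.8, 0.7, -0.6]
opening: 0.034
gripper_force: 0.0
```

```bash
python3 - <<'E'
from h import *
goto((.457,.070),.12,103.5)
c=cam('wrist'); save(c,'w7.png')
for k in keys(c): print(*k)
E
```

```text
t 14.82 pos [ 0.5514 -0.2586  0.1923] yang 10.1 open 0.034 | shift [34.04 -3.53  7.08] roll -93.4
[572.9  70.5] 10786 [ 0.768  -0.1231] [0.08  0.127] 5.1
[363.2 173. ] 1980 [ 0.6006 -0.2494] [0.025 0.082] 99.5
[312.  169.5] 1653 [ 0.5508 -0.2548] [0.023 0.068] 100.6
[560.2 208.7] 11801 [ 0.8039 -0.2504] [0.083 0.169] 2.0
```

play_rows(
  targets=[4,-0.4,0,-7,8,-0.8,0,-14,12,-1.2,0,-21,16,-1.6,0,-28,20,-2,0,-35,24,-2.4,0,-42,28,-2.8,0,-49,30,-3,0,-56],
  grip=4.6,
)

```text
t: 15.53
tool_pos: [0.4645, 0.0359, 0.1864]
orientation: [-0.636, -3.072, -0.001]
force: [0.3, 0.1, 0.0]
opening: 0.0458
gripper_force: 0.0
```

play_rows(
  targets=[1,1,1,-7,2,2,2,-14,2.6,3,3,-21,2.6,3,4,-28,2.6,3,6,-35,2.6,3,7,-37.4,2.6,3,7,-37.4,2.6,3,7,-37.4],
)

```text
t: 16.2
tool_pos: [0.4539, 0.0703, 0.1167]
orientation: [0.367, -3.116, -0.0]
force: [-0.6, 0.3, -0.8]
opening: 0.0457
gripper_force: 0.0
```

play_rows(
  targets=[0,0,0,0,0,0,0,0],
)

```text
t: 16.37
tool_pos: [0.456, 0.0702, 0.1193]
orientation: [-0.368, 3.119, -0.0]
force: [-0.3, 0.3, 0.8]
opening: 0.0462
gripper_force: 0.0
```

```bash
python3 - <<'E'
from h import *
c=cam('wrist'); save(c,'w8.png')
for k in keys(c,400): print(*k)
goto((.457,.070),.007,103.5)
E
```

```text
[427.  37.] 260 [0.3286 0.1203] [0.011 0.012] 18.6
[427.1  69.9] 802 [0.3491 0.1271] [0.02  0.023] 116.9
[612.5  94. ] 806 [0.3337 0.2622] [0.021 0.054] 81.9
[311.  195.5] 2404 [0.4582 0.0685] [0.024 0.082] 14.1
t 16.42 pos [0.4562 0.0703 0.1194] yang 103.5 open 0.0462 | shift [-0.06 -0.04 11.24] roll -0.0
```

play_rows(
  targets=[0,-0.2,3,0,0,-0.2,6,0,0,-0.2,8.5,0,0,-0.2,10.3,0,0,-0.2,11.1,0,0,-0.2,11.2,0,0,-0.2,11.2,0,0,-0.2,11.2,0],
)

```text
t: 17.08
tool_pos: [0.4576, 0.0684, 0.0083]
orientation: [-0.37, 3.117, -0.0]
force: [0.5, 0.0, 0.8]
opening: 0.0462
gripper_force: 0.0
```

play_rows(
  targets=[0,0,0,0,0,0,0,0,0,0,0,0,0,0,0,0,0,0,0,0,0,0,0,0],
  grip=1,
  grip_force=30,
)

```text
t: 17.58
tool_pos: [0.4567, 0.0684, 0.0074]
orientation: [-0.371, 3.119, -0.0]
force: [-2.6, -0.6, 6.6]
opening: 0.0259
gripper_force: 29.9
```

play_rows(
  targets=[0,0,-2,0,0,0,-5,0,0,0,-8,0,0,0,-11,0,0,0,-14,0,0,0,-17,0,0,0,-18,0,0,0,-18,0],
)

```text
t: 18.25
tool_pos: [0.4581, 0.0685, 0.1898]
orientation: [-0.37, 3.114, -0.001]
force: [0.3, -0.3, 0.6]
opening: 0.0255
gripper_force: 29.9
```

```bash
python3 - <<'E'
from h import *
goto(case2w(-53,9),.016,10.2)
E
```

```text
t 18.25 pos [0.4581 0.0685 0.1898] yang 103.6 open 0.0255 | shift [  3.78 -33.36  17.39] roll 93.4
```

play_rows(
  targets=[0.4,-3.8,0,7,0.8,-7.6,0,14,1.2,-11.4,0,21,1.6,-15.2,0,28,2,-19,0,35,2.5,-22.8,0,42,3,-26.6,0,49,3.4,-30,0,56],
)

```text
t: 18.92
tool_pos: [0.492, -0.233, 0.1835]
orientation: [-1.146, -2.921, -0.001]
force: [0.3, 1.1, -1.0]
opening: 0.026
gripper_force: 29.9
```

play_rows(
  targets=[-1,-1,0,7,-2,-2,0,14,-2.6,-2.2,0,21,-2.6,-2.2,0,28,-2.6,-2.2,0,35,-2.6,-2.2,0,37.4,-2.6,-2.2,0,37.4,-2.6,-2.2,0,37.4],
)

```text
t: 19.58
tool_pos: [0.4968, -0.2644, 0.1842]
orientation: [-2.012, -2.409, 0.001]
force: [0.3, 0.4, -1.3]
opening: 0.0257
gripper_force: 29.9
```

play_rows(
  targets=[0,0,0,0,0,0,0,0],
)

```text
t: 19.75
tool_pos: [0.4974, -0.2647, 0.1857]
orientation: [-2.014, -2.41, 0.0]
force: [0.9, 0.7, -0.3]
opening: 0.0257
gripper_force: 29.9
```

```bash
python3 - <<'E'
from h import *
goto(case2w(-51,9),.016,10.2)
E
```

```text
t 19.75 pos [ 0.4974 -0.2647  0.1857] yang 10.2 open 0.0257 | shift [-0.06  0.53 16.97] roll 0.0
```

play_rows(
  targets=[0,0.3,3,0,0,0.3,6,0,0,0.3,9,0,0,0.3,12,0,0,0.3,14.5,0,0,0.3,16,0,0,0.3,16.6,0,0,0.3,16.8,0],
)

```text
t: 20.42
tool_pos: [0.4997, -0.2638, 0.0171]
orientation: [-2.014, -2.408, 0.001]
force: [-0.8, -0.0, 0.0]
opening: 0.0256
gripper_force: 29.9
```

play_rows(
  targets=[0,0,0,0,0,0,0,0,0,0,0,0],
)

```text
t: 20.67
tool_pos: [0.5019, -0.2652, 0.0204]
orientation: [2.014, 2.407, 0.001]
force: [-0.2, -0.6, -0.6]
opening: 0.0255
gripper_force: 29.9
```

play_rows(
  targets=[0,0,0,0,0,0,0,0,0,0,0,0,0,0,-0.5,0,0,0,-2,0,0,0,-4,0,0,0,-7,0,0,0,-10,0],
  grip=3,
)

```text
t: 21.33
tool_pos: [0.4999, -0.264, 0.1192]
orientation: [-2.015, -2.408, 0.0]
force: [1.1, -0.5, 0.8]
opening: 0.03
gripper_force: 0.0
```

play_rows(
  targets=[0,0,-4,0,0,0,-8,0,0,0,-12,0,0,0,-16,0,0,0,-17,0,0,0,-17,0,0,0,-17,0],
)

```text
t: 21.92
tool_pos: [0.501, -0.2647, 0.2895]
orientation: [2.015, 2.408, 0.0]
force: [-0.2, -0.8, -0.8]
opening: 0.0298
gripper_force: 0.0
```

```bash
python3 - <<'E'
from h import *
goto(case2w(0,0),.3,10.2)
c=cam('wrist'); save(c,'w9.png')
for k in keys(c): print(*k)
c=cam('side'); save(c,'side9.png')
a=load('w9.png')['im'][::1,::1]; b=c['im']
m=np.vstack([a[:300,:],b[100:400]]); cv2.imwrite('pics/m9.png',cv2.cvtColor(m,cv2.COLOR_RGB2BGR))
E
```

```text
t 21.92 pos [ 0.501  -0.2647  0.2895] yang 10.2 open 0.0298 | shift [-0.88  5.26 -1.04] roll -0.0
[539.6  80. ] 2309 [ 0.7478 -0.1269] [0.054 0.084] 87.5
[625.2  67.8] 519 [ 0.8415 -0.0963] [0.028 0.033] 3.7
[313.5 155.5] 1032 [ 0.5017 -0.262 ] [0.023 0.066] 100.6
[353. 156.] 1049 [ 0.5501 -0.2539] [0.024 0.068] 102.3
[392.8 160.4] 1316 [ 0.6001 -0.2506] [0.026 0.083] 99.3
[558.4 186.9] 6228 [ 0.8157 -0.2465] [0.077 0.191] 1.8
```

View pics/m9.png

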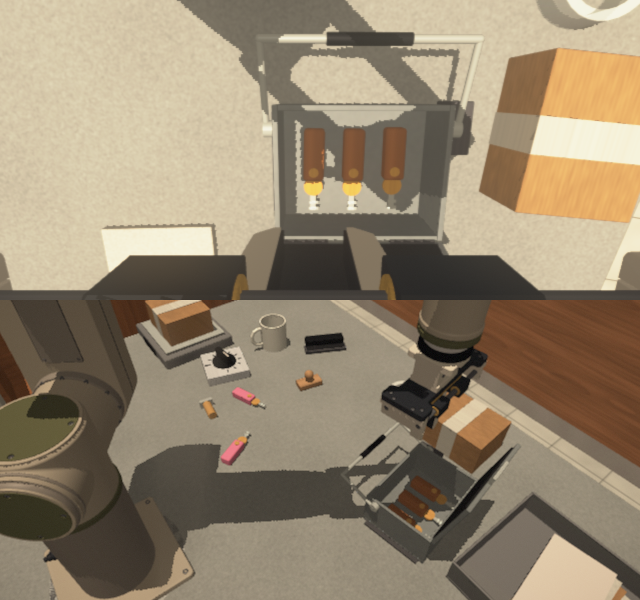

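All three keys lie side by side in the case (wrist pixels (313,155), (353,156), (393,160)), and no brown key is left on the counter. Next I'll find the lid angle.

```bash
python3 - <<'E'
from h import *
Rz=R.from_euler('z',YAW).as_matrix()
def P(c,x,y,z): return w2px(c,Rz@(np.array([x,y,z])/1e3)+[*CTR,0]).round(0)
for n in('scene0.png','side0.png'):
    c=load(n); print(n,'hinge ends',P(c,-95,-75,85),P(c,95,-75,85))
    for q in(1.6,1.7,1.8,1.9): print(q,*[P(c,x,-75+150*np.cos(q),85+150*np.sin(q)) for x in(-95,95)])
a=load('scene0.png')['im'][150:280,100:270]; b=load('side0.png')['im'][210:370,340:540]
m=np.hstack([cv2.resize(a,(400,306),interpolation=cv2.INTER_CUBIC),cv2.resize(b,(382,306),interpolation=cv2.INTER_CUBIC)])
cv2.imwrite('pics/lid.png',cv2.cvtColor(m,cv2.COLOR_RGB2BGR))
goto(case2w(0,-140),.32,10.2)
E
```

```text
scene0.png hinge ends [150. 202.] [159. 255.]
1.6 [134. 156.] [142. 208.]
1.7 [128. 158.] [135. 210.]
1.8 [122. 160.] [128. 213.]
1.9 [116. 162.] [121. 216.]
side0.png hinge ends [430. 341.] [479. 279.]
1.6 [450. 296.] [502. 232.]
1.7 [458. 301.] [510. 236.]
1.8 [466. 308.] [517. 241.]
1.9 [473. 315.] [524. 247.]
t 22.02 pos [ 0.4999 -0.264   0.2866] yang 10.2 open 0.0301 | shift [-14.96   5.35  -3.38] roll -0.0
```

View pics/lid.png

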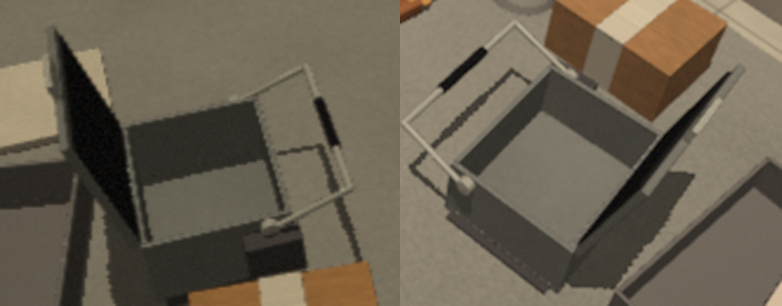

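The lid edge corners in the scene crop, at full-image (121,162) and (128,213), give a lid angle of about 1.8. I'll close the fingers, pass over the lid and come down behind it.

play_rows(
  targets=[0,1,-3,0,0,3,-5,0,-3,5.3,-5,0,-7,5.3,-5,0,-11,5.3,-5,0,-15,5.3,-5,0,-16.5,5.3,-5,0,-16.5,5.3,-5,0],
  grip=0,
)

```text
t: 22.68
tool_pos: [0.5804, -0.4209, 0.3331]
orientation: [-2.016, -2.4, 0.001]
force: [-0.3, 0.1, 0.4]
opening: 0.0005
gripper_force: 0.0
```

play_rows(
  targets=[0,0,3,0,0,0,6,0,0,0,9,0,0,0,12,0,0,0,13,0,0,0,13,0,0,0,13,0],
)

```text
t: 23.27
tool_pos: [0.5816, -0.4167, 0.2083]
orientation: [-2.014, -2.408, -0.0]
force: [-0.1, -0.3, 0.2]
opening: 0.0004
gripper_force: 0.0
```

```bash
python3 - <<'E'
from h import *
goto(case2w(0,-155),.205,10.2); print(read_state()['force'])
c=cam('scene'); save(c,'s10.png'); d=cam('side')
m=np.vstack([c['im'][100:300],d['im'][100:400]]); cv2.imwrite('pics/m10.png',cv2.cvtColor(m,cv2.COLOR_RGB2BGR))
E
```

```text
t 23.27 pos [ 0.5816 -0.4167  0.2083] yang 10.2 open 0.0004 | shift [0.   0.01 0.33] roll -0.0
[-0.11954021 -0.27357769  0.1759502 ]
```

View pics/m10.png

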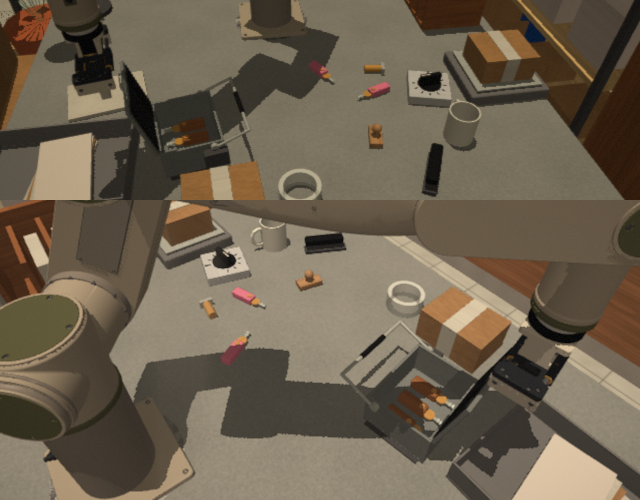

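The gripper is behind the lid, centred and touching nothing. I'll push the lid over.

play_rows(
  targets=[1.5,0,0,0,3,0,0,0,4.5,0,0,0,6.4,0,0,0,7.5,0,0,0,8.6,0,0,0,9.7,0,0.1,0,10.7,0,0.3,0],
)

```text
t: 24.03
tool_pos: [0.5638, -0.3119, 0.2071]
orientation: [2.014, 2.407, 0.001]
force: [1.4, -0.4, 1.8]
opening: 0.0003
gripper_force: 1.2
```

```bash
python3 - <<'E'
from h import *
goto(case2w(0,-47.7),.205,10.2); s=read_state(); print(s['force'],s['wrist_torque'])
c=cam('scene'); d=cam('side')
m=np.hstack([cv2.resize(c['im'][100:300,60:360],(400,267)),cv2.resize(d['im'][180:400,300:600],(400,293))[:267]]); cv2.imwrite('pics/m11.png',cv2.cvtColor(m,cv2.COLOR_RGB2BGR))
E
```

```text
t 24.03 pos [ 0.5638 -0.3119  0.2071] yang 10.2 open 0.0003 | shift [ 0.1  -0.09  0.21] roll -0.0
[ 1.38639419 -0.37971728  1.82574393] [-0.35071639 -0.33958304 -0.05860734]
```

View pics/m11.png

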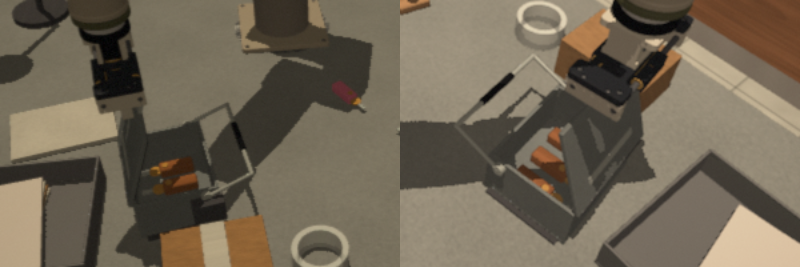

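The lid follows the finger at about 70°. I'll keep following the arc down.

play_rows(
  targets=[1.1,0,0.4,0,2.1,0,0.8,0,3,0,1.3,0,3.9,0,1.9,0,4.8,0,2.6,0,5.6,0,3.4,0,6.3,0,4.2,0,6.9,0,5.1,0],
)

```text
t: 24.8
tool_pos: [0.5506, -0.2433, 0.1537]
orientation: [-2.015, -2.409, -0.0]
force: [0.3, -0.7, 2.1]
opening: 0.0004
gripper_force: 0.9
```

play_rows(
  targets=[0.6,0,1,0,1.1,0,1.9,0,1.5,0,2.9,0,1.8,0,3.9,0,2,0,4.9,0,2.1,0,5.5,0,2.1,0,5.6,0,2.1,0,5.6,0],
)

```text
t: 25.47
tool_pos: [0.5467, -0.2234, 0.0977]
orientation: [-2.015, -2.408, 0.0]
force: [1.1, -1.3, -0.0]
opening: 0.0004
gripper_force: 0.0
```

```bash
python3 - <<'E'
from h import *
goto(case2w(0,42),.093,10.2); s=read_state(); print(s['force'],s['wrist_torque'])
E
```

```text
t 25.47 pos [ 0.5467 -0.2234  0.0977] yang 10.2 open 0.0004 | shift [0.05 0.03 0.47] roll -0.0
[ 1.05192396 -1.34733632 -0.03996977] [-0.04551357  0.03414867  0.02966862]
```

play_rows(
  targets=[0,0,0.2,0,0,0,0.4,0,0,0,0.5,0,0,0,0.5,0,0,0,0.5,0],
)

```text
t: 25.88
tool_pos: [0.5473, -0.2238, 0.0938]
orientation: [2.016, 2.409, -0.0]
force: [-0.3, -0.2, 1.4]
opening: 0.0009
gripper_force: 0.1
```

play_rows(
  targets=[0,0,0.1,0,0,0,0.2,0,0,0,0.3,0,0,0,0.3,0],
)

```text
t: 26.22
tool_pos: [0.5474, -0.2238, 0.093]
orientation: [2.016, 2.409, -0.0]
force: [-8.0, 3.7, 17.2]
opening: 0.001
gripper_force: 8.4
```

The lid is seated: TCP at z 0.093 and 17 N. I'll lift, turn the gripper across the bail bar and move over the sleeve.

play_rows(
  targets=[0,0,-2,0,0,0,-5,7,0,0,-8,14,2,0,-11,21,5,0,-12,28,8,0,-12,35,9.3,0,-12,42,9.3,0,-12,49],
  grip=3,
)

```text
t: 26.88
tool_pos: [0.5307, -0.1294, 0.2113]
orientation: [-2.836, -1.351, -0.002]
force: [-0.6, 0.0, -0.2]
opening: 0.0299
gripper_force: 0.0
```

play_rows(
  targets=[0,0,0,7,0,0,0,14,0,0,0,21,0,0,0,28,0,0,0,35,0,0,0,41,0,0,0,41,0,0,0,41],
)

```text
t: 27.55
tool_pos: [0.5307, -0.1321, 0.2106]
orientation: [-3.129, -0.283, 0.0]
force: [-0.2, -0.5, 0.1]
opening: 0.0299
gripper_force: 0.0
```

play_rows(
  targets=[0,0,0,0,0,0,0,0],
)

```text
t: 27.72
tool_pos: [0.5308, -0.1321, 0.2106]
orientation: [3.129, 0.282, -0.0]
force: [-0.3, -0.4, -0.6]
opening: 0.03
gripper_force: 0.0
```

```bash
python3 - <<'E'
from h import *
goto(case2w(0,134.6),.087,-79.8); s=read_state(); print(s['force'])
c=cam('wrist'); save(c,'w12.png'); 
g=cv2.cvtColor(c['im'],cv2.COLOR_RGB2GRAY)
print(w2px(c,[*case2w(0,134.6),.106]),w2px(c,[*case2w(40,134.6),.106]),w2px(c,[*case2w(90,134.6),.106]))
p=w2px(c,[*case2w(25,134.6),.106]); print(g[int(p[1]),int(p[0])-40:int(p[0])+41:3]); p=w2px(c,[*case2w(70,134.6),.106]); print(p,g[int(p[1]),int(p[0])-40:int(p[0])+41:3])
E
```

```text
t 27.72 pos [ 0.5308 -0.1321  0.2106] yang -79.7 open 0.03 | shift [-0.02 -0.05 12.36] roll 0.1
[-0.25877424 -0.40473769 -0.60208717]
[312.0648422 192.6697107] [312.1321769  142.36685555] [312.22402266  73.7528341 ]
[222 221 222 221 222 223 223 222 216 134 132 129  70  71  71  71  73 131
 173 224 224 223 223 225 223 224 227]
[312.18618952 102.01634522] [124 130 125 124 128 122 129 132 126 127 129 124 127 142 154 141 127 125
 125 124 124 121 123 126 127 123 124]
```

The bar is within 2 mm of the prediction. I'll descend astride the sleeve and grip.

play_rows(
  targets=[0,0.1,3,0,0,0.1,6,0,0,0.1,8.5,0,0,0.1,10.5,0,0,0.1,11.8,0,0,0.1,12.3,0,0,0.1,12.3,0,0,0.1,12.3,0],
)

```text
t: 28.43
tool_pos: [0.5316, -0.1333, 0.0887]
orientation: [3.129, 0.279, 0.002]
force: [-0.0, 0.3, 0.9]
opening: 0.0299
gripper_force: 0.0
```

play_rows(
  targets=[0,0,0,0,0,0,0,0,0,0,0,0,0,0,0,0,0,0,0,0,0,0,0,0],
  grip=0.4,
  grip_force=25,
)

```text
t: 28.93
tool_pos: [0.5316, -0.1323, 0.0888]
orientation: [-3.128, -0.279, -0.002]
force: [-0.0, 3.8, 5.8]
opening: 0.0111
gripper_force: 25.0
```

```bash
python3 - <<'E'
from h import *
goto(case2w(0,134.6),.087,-79.8); s=read_state(); print(s['force'])
for a in(20,30,40,50,60,70,80,90,100,110,120,130,140,150): print(a,round(9*(np.cos(np.radians(a))-np.cos(np.radians(20))),1),round(9*(np.sin(np.radians(20))-np.sin(np.radians(a))),1))
E
```

```text
t 28.93 pos [ 0.5316 -0.1323  0.0888] yang -79.8 open 0.0111 | shift [-0.1  -0.09  0.18] roll -0.0
[-0.03004172  3.81242932  5.79787786]
20 0.0 0.0
30 -0.7 -1.4
40 -1.6 -2.7
50 -2.7 -3.8
60 -4.0 -4.7
70 -5.4 -5.4
80 -6.9 -5.8
90 -8.5 -5.9
100 -10.0 -5.8
110 -11.5 -5.4
120 -13.0 -4.7
130 -14.2 -3.8
140 -15.4 -2.7
150 -16.3 -1.4
```

play_rows(
  targets=[0,0.7,-1.4,0,0,1.6,-2.7,0,0,2.7,-3.8,0,0,4,-4.7,0,0,5.4,-5.4,0,0,6.9,-5.8,0,0,8.5,-5.9,0,0,8.5,-5.9,0],
)

```text
t: 29.6
tool_pos: [0.5474, -0.219, 0.1494]
orientation: [3.127, 0.277, 0.006]
force: [-1.8, 1.5, 11.8]
opening: 0.0113
gripper_force: 25.0
```

play_rows(
  targets=[0,1.5,0.1,0,0,3,0.5,0,0,4.5,1.2,0,0,5.7,2.1,0,0,6.9,3.2,0,0,7.4,3.8,0,0,7.4,3.8,0,0,7.4,3.8,0],
)

```text
t: 30.27
tool_pos: [0.5594, -0.2907, 0.1083]
orientation: [3.128, 0.277, 0.001]
force: [6.3, -1.8, -5.4]
opening: 0.0109
gripper_force: 25.0
```

```bash
python3 - <<'E'
from h import *
goto(case2w(0,-24),.108,-79.8); s=read_state(); print(s['force'],s['gripper_force'])
E
```

```text
t 30.27 pos [ 0.5594 -0.2907  0.1083] yang -79.9 open 0.0109 | shift [-0.03 -0.3   0.03] roll -0.1
[ 6.2500386  -1.83102738 -5.35118323] 24.997001588344574
```

play_rows(
  targets=[0,0,0,0,0,0,0,0,0,0,0,0,0,0,0,0,0,0,-3,0,0,0,-6,0,0,0,-9,0,0,0,-9,0],
  grip=3,
)

```text
t: 30.93
tool_pos: [0.562, -0.2909, 0.207]
orientation: [3.123, 0.278, 0.014]
force: [1.1, -1.5, 1.4]
opening: 0.0301
gripper_force: 0.0
```

```bash
python3 - <<'E'
from h import *
goto(case2w(0,-36),.108,-79.8)
c=cam('wrist'); save(c,'w13.png'); g=cv2.cvtColor(c['im'],cv2.COLOR_RGB2GRAY)
for q in(2.1,2.3,2.4,2.5):
    y,z=50+90*np.cos(q+.349),75+90*np.sin(q+.349); print(q,y,z,w2px(c,[*case2w(20,y),z/1e3]),w2px(c,[*case2w(90,y),z/1e3]))
p=w2px(c,[*case2w(70,y),z/1e3]).astype(int); print(p,g[p[1],p[0]-60:p[0]+61:2].tolist())
p=w2px(c,[*case2w(25,y),z/1e3]).astype(int); print(p,g[p[1],p[0]-60:p[0]+61:2].tolist())
E
```

```text
t 30.93 pos [ 0.562  -0.2909  0.207 ] yang -79.8 open 0.0301 | shift [-0.36  0.76  9.9 ] roll -0.0
2.1 -19.263379390228465 132.46811529400694 [299.90580318 180.69452031] [298.88519895  75.89029412]
2.3 -29.299875216214588 117.56206985912215 [313.99581025 176.28699537] [314.05749242  77.41148936]
2.4 -33.15282299975834 109.43265931017905 [318.92469506 174.08659076] [319.33051564  78.16582157]
2.5 -36.17493526255737 100.95920901133248 [322.50474598 171.92830012] [323.14109763  78.90245407]
[322 106] [84, 83, 83, 83, 82, 84, 84, 83, 83, 84, 83, 83, 82, 83, 82, 83, 82, 82, 82, 81, 83, 82, 82, 82, 82, 82, 82, 82, 83, 89, 99, 106, 106, 101, 89, 83, 82, 83, 83, 83, 82, 83, 83, 83, 84, 84, 84, 84, 84, 83, 84, 84, 83, 83, 84, 82, 64, 61, 61, 61, 67]
[322 165] [84, 84, 83, 83, 82, 83, 82, 82, 82, 82, 81, 80, 81, 81, 82, 81, 81, 80, 81, 82, 82, 82, 81, 82, 82, 82, 82, 74, 39, 40, 40, 41, 40, 41, 41, 72, 81, 83, 82, 82, 83, 82, 83, 83, 84, 84, 83, 83, 83, 84, 83, 84, 111, 145, 130, 164, 169, 170, 168, 167, 169]
```

The bail bar shows at column 325, which matches a joint value of 2.5, so it lies clamped on the lid. Now to the dial.

play_rows(
  targets=[0,-4,-2,0,0,-8,-4,0,0,-12,-4,0,0,-16,-4,0,0,-20,-4,0,0,-24,-4,0,0,-28,-4,0,0,-32,-4,0],
)

```text
t: 31.65
tool_pos: [0.5011, 0.0275, 0.2376]
orientation: [-3.129, -0.278, 0.002]
force: [0.4, 0.7, -0.3]
opening: 0.0302
gripper_force: 0.0
```

play_rows(
  targets=[0,-4,0,-7,0,-8,0,-14,0,-12,0,-21,0,-16,0,-28,0.5,-20,0,-35,1,-24,0,-42,1,-28,0,-49,1,-32,0,-56],
)

```text
t: 32.32
tool_pos: [0.4546, 0.344, 0.2375]
orientation: [-2.627, -1.723, 0.003]
force: [0.7, -0.2, -0.3]
opening: 0.0301
gripper_force: 0.0
```

play_rows(
  targets=[0,0,0,-7,0,0,0,-14,0,0,0,-21,0,0,0,-24,0,0,0,-24,0,0,0,-24],
)

```text
t: 32.82
tool_pos: [0.4554, 0.3421, 0.2377]
orientation: [-2.22, -2.222, 0.002]
force: [0.2, -0.2, -1.1]
opening: 0.0299
gripper_force: 0.0
```

```bash
python3 - <<'E'
from h import *
goto((.45,.40),.25,0)
c=cam('wrist'); save(c,'w14.png'); print(w2px(c,[.45,.4,.067]))
w=load('w13.png'); d=cam('scene'); save(d,'scene14.png')
p=w2px(c,[.45,.4,.05]).astype(int); y0=max(p[1]-85,0); x0=min(max(p[0]-100,0),440)
a=cv2.resize(c['im'][y0:y0+170,x0:x0+200],(480,408),interpolation=cv2.INTER_CUBIC)
b=cv2.resize(w['im'],(320,200)); e=cv2.resize(d['im'][140:340,120:280],(320,400))[:208]; print(x0,y0)
m=np.hstack([a,np.vstack([b,e])]); cv2.imwrite('pics/m14.png',cv2.cvtColor(m,cv2.COLOR_RGB2BGR))
E
```

```text
t 32.82 pos [0.4554 0.3421 0.2377] yang 0.1 open 0.0299 | shift [ 5.79 -0.54 -1.23] roll 0.1
[307.17917287 113.29144708]
207 27
```

View pics/m14.png

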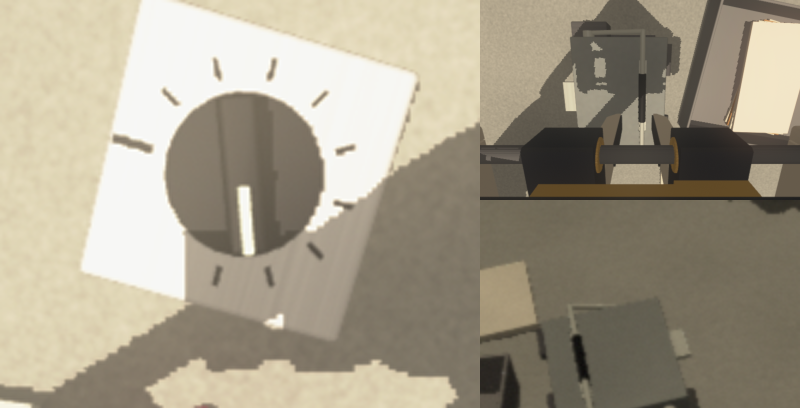

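Top right, the lid is shut with the bail clamped over it. On the left, the knob's white pointer runs from crop (243,188) to (249,254), the long zero tick is at (131,143), and the others follow clockwise. I'll compute the reading from these.

```bash
python3 - <<'E'
from h import *
c=load('w14.png')
P=lambda u,v,z: px2w(c,u/2.4+207,v/2.4+27,z)[:2]
T=[(131,143),(171,97),(217,69),(271,69),(319,99),(345,149),(343,205),(315,250),(269,277),(217,277)]
W=np.array([P(*t,.030) for t in T])
A=np.c_[2*W[1:],np.ones(9)]; s=np.linalg.lstsq(A,(W[1:]**2).sum(1),rcond=None)[0]; ctr=s[:2]; print('axis',ctr,'r',np.sqrt(s[2]+ctr@ctr))
a=np.degrees(np.unwrap(np.arctan2(*(W-ctr).T[::-1]))); print('tick angles',a.round(1)); z0=np.mean(a+30*np.arange(10)); print('zero',z0)
i,o=P(243,188,.067),P(249,254,.067); print('pointer',i,o,'len',np.linalg.norm(o-i),'outer from axis',np.linalg.norm(o-ctr))
for n,d in(('line',o-i),('axis->outer',o-ctr)):
    g=np.degrees(np.arctan2(d[1],d[0])); print(n,g,'reading',((z0-g)%360)/30)
E
```

```text
axis [0.45079076 0.41140389] r 0.044450195910647916
tick angles [ 164.1  133.5  104.4   75.2   44.8   14.7  -15.6  -45.1  -75.6 -105.5]
zero 164.48999312280304
pointer [0.45101948 0.40722832] [0.45333089 0.38189992] len 0.025433654378375352 outer from axis 0.029613117223966295
line -84.78576374181499 reading 8.309191895487267
axis->outer -85.0792917303305 reading 8.318976161771117
```

```bash
python3 - <<'E'
from h import *
c=load('scene0.png')
for n,u,v,z in[('box near-left bottom',470,178,.03),('box top left',469,140,.1),('box top left hi',469,140,.13),('tray corner',445,158,.03),('mug',462,225,.05)]: print(n,px2w(c,u,v,z).round(3))
goto((.4508,.4114),.04,5)
E
```

```text
box near-left bottom [0.443 0.546 0.03 ]
box top left [0.351 0.565 0.1  ]
box top left hi [0.391 0.541 0.13 ]
tray corner [0.339 0.507 0.03 ]
mug [0.644 0.434 0.05 ]
t 32.92 pos [0.4557 0.342  0.2381] yang 0.0 open 0.0301 | shift [ 6.94 -0.47 19.81] roll -5.0
```

play_rows(
  targets=[3.5,-0.3,2,-5,6.9,-0.5,5,-5,6.9,-0.5,8,-5,6.9,-0.5,11,-5,6.9,-0.5,12,-5,6.9,-0.5,12,-5,6.9,-0.5,12,-5],
  grip=3.4,
)

```text
t: 33.5
tool_pos: [0.4509, 0.4108, 0.1192]
orientation: [-2.121, -2.318, 0.001]
force: [-1.0, 0.3, 0.6]
opening: 0.034
gripper_force: 0.0
```

```bash
python3 - <<'E'
from h import *
goto((.4508,.4114),.04,5)
c=cam('wrist'); save(c,'w15.png'); im=c['im']; h=cv2.cvtColor(im,cv2.COLOR_RGB2HSV)
p=w2px(c,[.4508,.4114,.067]); print('axis px',p)
# white pointer blob near axis
x0,y0=int(p[0])-45,int(p[1])-70; sub=h[y0:y0+160,x0:x0+90]
m=((sub[...,1]<60)&(sub[...,2]>190)).astype(np.uint8); n,l,st,ce=cv2.connectedComponentsWithStats(m)
for i in range(1,n):
    if 15<st[i,4]<2000:
        pts=np.argwhere(l==i)[:,::-1].astype(np.float32)+[x0,y0]; r=cv2.minAreaRect(pts.astype(np.float32)); b=cv2.boxPoints(r)
        W=np.array([px2w(c,*q,.067)[:2] for q in b]); e=max((W[1]-W[0],W[2]-W[1]),key=np.linalg.norm)
        print(st[i].tolist(),px2w(c,*r[0],.067)[:2].round(4),'len',np.linalg.norm(e).round(4),'ang',np.degrees(np.arctan2(e[1],e[0])).round(1))
E
```

```text
t 33.5 pos [0.4509 0.4108 0.1192] yang 5.1 open 0.034 | shift [ 0.06 -0.01  7.92] roll 0.1
axis px [312.10942009 211.01303458]
[0, 0, 36, 12, 282] [0.43   0.4518] len 0.0216 ang 5.1
[38, 0, 27, 6, 117] [0.4506 0.4555] len 0.0161 ang 5.1
```

play_rows(
  targets=[0,0,2,0,0,0,4,0,0,0,6,0,0,0,7.2,0,0,0,7.7,0,0,0,7.7,0,0,0,7.7,0],
)

```text
t: 34.13
tool_pos: [0.4517, 0.4117, 0.0432]
orientation: [2.119, 2.319, 0.003]
force: [-0.8, 0.7, -0.2]
opening: 0.0339
gripper_force: 0.0
```

play_rows(
  targets=[0,0,0,0,0,0,0,0,0,0,0,0,0,0,0,0,0,0,0,0,0,0,0,0],
  grip=0.5,
  grip_force=35,
)

```text
t: 34.63
tool_pos: [0.4501, 0.4115, 0.0427]
orientation: [-2.118, -2.319, 0.001]
force: [-6.5, -2.1, 8.0]
opening: 0.0157
gripper_force: 35.0
```

```bash
python3 - <<'E'
from h import *
goto((.4508,.4114),.04,164.5); s=read_state(); print(s['force'],s['wrist_torque'],s['gripper_force'])
E
```

```text
t 34.63 pos [0.4501 0.4115 0.0427] yang 5.2 open 0.0157 | shift [-0.02  0.07  0.27] roll -159.3
[-6.47635822 -2.12850577  8.01365818] [-0.39775884  1.24221941  0.02945226] 34.99723255634308
```

Gripped flush at 15.7 mm. I'll turn it anticlockwise by 159°.

play_rows(
  targets=[0,0,0,-7,0,0,0,-14,0,0,0,-21,0,0,0,-28,0,0,0,-35,0,0,0,-42,0,0,0,-49,0,0,0,-56],
)

```text
t: 35.3
tool_pos: [0.4508, 0.412, 0.0427]
orientation: [-0.773, -3.045, -0.002]
force: [-2.9, 1.1, 3.4]
opening: 0.0157
gripper_force: 35.0
```

play_rows(
  targets=[0,0,0,-7,0,0,0,-14,0,0,0,-21,0,0,0,-28,0,0,0,-35,0,0,0,-42,0,0,0,-49,0,0,0,-56],
)

```text
t: 35.97
tool_pos: [0.4508, 0.4129, 0.0428]
orientation: [-0.747, 3.05, 0.004]
force: [-3.6, 4.8, 1.3]
opening: 0.0158
gripper_force: 35.0
```

play_rows(
  targets=[0,0,0,-7,0,0,0,-14,0,0,0,-21,0,0,0,-28,0,0,0,-35,0,0,0,-42,0,0,0,-47.3,0,0,0,-47.3],
)

```text
t: 36.63
tool_pos: [0.4502, 0.4133, 0.0428]
orientation: [-1.908, 2.494, 0.004]
force: [-4.9, 6.6, 2.0]
opening: 0.0158
gripper_force: 35.0
```

```bash
python3 - <<'E'
from h import *
goto((.4508,.4114),.04,164.5); s=read_state(); print(s['force'],s['wrist_torque'],s['gripper_force'])
E
```

```text
t 36.63 pos [0.4502 0.4133 0.0428] yang 164.8 open 0.0158 | shift [ 0.17 -0.11  0.28] roll 0.3
[-4.90370939  6.63426516  2.0018465 ] [1.19926183e+00 9.50166001e-01 7.89346534e-04] 34.99590218067169
```

play_rows(
  targets=[0,0,0,0,0,0,0,0,0,0,0,0,0,0,0,0,0,0,-2,0,0,0,-5,0,0,0,-8,0,0,0,-11,0],
  grip=3.4,
)

```text
t: 37.3
tool_pos: [0.4506, 0.4106, 0.1524]
orientation: [1.899, -2.501, 0.0]
force: [1.1, 0.7, 1.2]
opening: 0.0338
gripper_force: 0.0
```

play_rows(
  targets=[2,0,-3,0,4,0,-6,0,6,0,-9,0,6,0,-9,0,6,0,-9,0,6,0,-9,0],
)

```text
t: 37.8
tool_pos: [0.4348, 0.3532, 0.2413]
orientation: [-1.9, 2.502, 0.0]
force: [0.4, -0.4, -0.6]
opening: 0.0339
gripper_force: 0.0
```

```bash
python3 - <<'E'
from h import *
goto((.4508,.4114),.04,164.5)
c=cam('wrist'); save(c,'w16.png'); im=c['im']; h=cv2.cvtColor(im,cv2.COLOR_RGB2HSV)
p=w2px(c,[.4508,.4114,.067]); print('axis px',p)
x0,y0=int(p[0])-60,max(int(p[1])-60,0); sub=h[y0:y0+120,x0:x0+120]
print(np.array(sub[::6,::4,2]).tolist())
# angles of bright pixels within 33 mm of axis on plane z=.067
L=[]
for v in range(y0,y0+120):
    for u in range(x0,x0+120):
        if h[v,u,2]>170:
            w=px2w(c,u,v,.067)[:2]-[.4508,.4114]
            if np.hypot(*w)<.033: L.append(w)
L=np.array(L); print(len(L))
if len(L): m=L.mean(0); print('mean',m,'ang',np.degrees(np.arctan2(m[1],m[0])),'PCA',np.degrees(np.arctan2(*np.linalg.svd(L-m,full_matrices=0)[2][0][::-1])))
E
```

```text
t 37.8 pos [0.4348 0.3532 0.2413] yang 164.4 open 0.0339 | shift [-6.040e+00  2.000e-02  2.013e+01] roll -0.1
axis px [314.05882805 231.11083279]
[[127, 127, 162, 168, 171, 173, 246, 187, 170, 168, 169, 171, 169, 170, 171, 173, 174, 174, 176, 176, 177, 178, 173, 181, 247, 247, 247, 247, 247, 224], [128, 130, 160, 167, 169, 167, 169, 170, 172, 167, 169, 170, 169, 169, 170, 149, 173, 175, 176, 176, 177, 178, 174, 225, 247, 247, 247, 247, 247, 226], [130, 130, 157, 166, 169, 166, 168, 169, 171, 166, 139, 169, 169, 169, 171, 100, 173, 174, 176, 175, 177, 177, 174, 191, 247, 247, 247, 247, 247, 222], [129, 127, 156, 166, 168, 165, 168, 168, 171, 166, 148, 165, 169, 169, 169, 171, 172, 173, 176, 175, 176, 178, 175, 184, 247, 247, 247, 247, 247, 223], [125, 127, 154, 166, 168, 165, 167, 168, 171, 165, 168, 158, 84, 75, 76, 78, 83, 81, 85, 143, 175, 178, 175, 198, 247, 247, 247, 247, 247, 218], [129, 131, 147, 166, 166, 165, 123, 96, 171, 162, 72, 72, 74, 75, 75, 77, 79, 80, 83, 84, 85, 155, 176, 228, 247, 247, 247, 247, 247, 229], [130, 125, 140, 165, 166, 165, 166, 167, 170, 71, 72, 73, 74
[... 1310 characters left out ...]
7, 245, 84, 83, 96, 153, 153, 153], [147, 148, 148, 124, 72, 73, 130, 230, 232, 230, 233, 230, 229, 231, 231, 229, 230, 227, 228, 231, 230, 226, 227, 231, 83, 82, 80, 150, 152, 152], [146, 147, 148, 72, 71, 73, 222, 228, 225, 226, 229, 226, 225, 227, 232, 228, 229, 227, 229, 227, 227, 224, 224, 225, 109, 79, 79, 110, 152, 151], [147, 147, 134, 70, 70, 73, 229, 227, 229, 232, 229, 227, 226, 226, 228, 229, 228, 228, 226, 226, 228, 219, 176, 133, 108, 77, 76, 77, 150, 150], [147, 147, 75, 68, 69, 122, 231, 226, 229, 228, 227, 231, 228, 227, 227, 227, 168, 135, 113, 106, 106, 107, 106, 105, 104, 76, 74, 73, 137, 149]]
723
mean [0.00407875 0.01695484] ang 76.47364739500797 PCA -11.865326265783738
```

```bash
python3 - <<'E'
from h import *
c=load('w16.png'); g=cv2.cvtColor(c['im'],cv2.COLOR_RGB2GRAY).astype(float)
y0=171; L=[]
for v in range(y0+64,y0+87,3):
    r=g[v,303:325]; u=(np.arange(303,325)*(r>180)).sum()/max((r>180).sum(),1); w=px2w(c,u,v,.067)[:2]; L.append(w); print(v,round(u,1),int((r>180).sum()),w.round(4))
L=np.array(L); d=np.polyfit(L[:5,1],L[:5,0],1)[0]; A=np.degrees(np.arctan2(1,d)); print('angle',A,'reading',(164.49-A)/30)
# final look for the case and counter, from the scene camera, vs first picture
s=cam('scene'); a=load('scene0.png'); save(s,'scene17.png')
D=np.abs(s['im'].astype(int)-a['im']).max(2)>60
n,l,st,ce=cv2.connectedComponentsWithStats(cv2.morphologyEx(D.astype(np.uint8),cv2.MORPH_OPEN,np.ones((3,3))))
for i in range(1,n):
    if st[i,4]>25: print(st[i].tolist(),ce[i].round(0))
for q in(2.3,2.5):
    y,z=50+90*np.cos(q+.349),75+90*np.sin(q+.349); p=w2px(s,[*case2w(0,y),z/1e3]).astype(int); print(q,p,s['im'][p[1]-3:p[1]+4,p[0]-6:p[0]+7].max(2).tolist()[3])
E
```

```text
235 315.0 3 [0.451  0.4158]
238 314.5 4 [0.4524 0.4189]
241 314.5 4 [0.4533 0.4221]
244 314.5 4 [0.4542 0.4253]
247 312.2 5 [0.4574 0.428 ]
250 312.7 12 [0.4579 0.4314]
253 312.7 12 [0.4588 0.4346]
256 312.7 12 [0.4597 0.4379]
angle 64.87259038887069 reading 3.3205803203709774
[304, 0, 26, 30, 551] [319.  15.]
[420, 2, 22, 22, 302] [428.  15.]
[231, 16, 12, 18, 130] [236.  24.]
[460, 31, 8, 8, 39] [463.  35.]
[480, 55, 14, 13, 85] [487.  61.]
[422, 61, 9, 3, 27] [426.  62.]
[331, 122, 7, 8, 42] [334. 126.]
[246, 125, 8, 7, 41] [250. 128.]
[328, 133, 82, 36, 915] [372. 148.]
[470, 133, 17, 16, 176] [479. 139.]
[299, 151, 107, 42, 1520] [350. 170.]
[455, 151, 17, 22, 135] [463. 161.]
[121, 168, 35, 90, 1305] [139. 208.]
[420, 172, 7, 4, 26] [423. 174.]
[408, 175, 36, 24, 333] [420. 189.]
[234, 192, 10, 20, 82] [238. 202.]
[372, 199, 76, 38, 1134] [419. 217.]
2.3 [170 213] [96, 95, 58, 26, 17, 11, 21, 51, 88, 95, 97, 95, 96]
2.5 [168 219] [97, 97, 96, 96, 94, 59, 27, 19, 14, 20, 50, 87, 95]
```

```bash
python3 - <<'E'
from h import *
c=cam('wrist'); g=cv2.cvtColor(c['im'],cv2.COLOR_RGB2GRAY)
for v in range(230,264,2): print(v,g[v,302:330].tolist())
L=[]
for v in range(235,246):
    r=np.clip(g[v,309:320].astype(float)-110,0,None); L.append(px2w(c,(np.arange(309,320)*r).sum()/r.sum(),v,.067)[:2])
L=np.array(L); m=L.mean(0); d=np.linalg.svd(L-m)[2][0]; d*=np.sign(d[1]); A=np.degrees(np.arctan2(d[1],d[0])); e=m-[.4508,.4114]
print('pointer',A,'reading',(164.49-A)/30,'from axis',np.degrees(np.arctan2(e[1],e[0])))
# initial pointer again, sub-pixel, in w14
c=load('w14.png'); g=cv2.cvtColor(c['im'],cv2.COLOR_RGB2GRAY)
for v in range(100,138,3): print(v,g[v,298:322].tolist())
E
```

```text
230 [80, 78, 73, 73, 73, 74, 74, 75, 75, 75, 77, 78, 85, 87, 87, 87, 87, 85, 83, 83, 87, 87, 88, 88, 88, 89, 88, 89]
232 [75, 74, 73, 73, 75, 78, 79, 82, 83, 84, 86, 85, 86, 87, 87, 87, 87, 86, 83, 83, 86, 88, 87, 88, 88, 88, 88, 88]
234 [81, 74, 74, 74, 75, 78, 81, 83, 84, 84, 85, 86, 86, 87, 87, 88, 87, 86, 83, 83, 86, 87, 87, 87, 88, 87, 87, 88]
236 [82, 79, 75, 74, 76, 79, 82, 84, 84, 93, 123, 160, 165, 154, 102, 88, 87, 86, 83, 84, 87, 87, 88, 88, 88, 88, 88, 88]
238 [77, 75, 74, 75, 76, 79, 81, 83, 89, 134, 222, 245, 245, 241, 153, 93, 87, 86, 83, 82, 86, 88, 87, 88, 87, 88, 88, 88]
240 [79, 75, 75, 76, 76, 79, 82, 83, 89, 135, 223, 245, 245, 242, 153, 92, 88, 86, 83, 84, 86, 87, 87, 88, 88, 88, 88, 88]
242 [81, 79, 75, 75, 76, 79, 82, 84, 90, 138, 225, 245, 245, 241, 147, 90, 87, 86, 83, 84, 87, 87, 87, 88, 88, 88, 88, 88]
244 [76, 75, 75, 75, 76, 80, 82, 84, 89, 135, 223, 245, 245, 241, 153, 93, 87, 86, 84, 83, 87, 88, 88, 87, 88, 87, 89, 88]
246 [81, 76, 75, 75, 76, 80, 82, 84, 90, 134, 222, 245, 245, 241, 153, 92, 87, 86, 84, 83, 87, 86, 87, 87, 88, 96, 140, 212]
248 [159, 
[... 563 characters left out ...]
 215, 114, 84, 84, 89, 134, 222, 245, 245, 241, 147, 89, 86, 86, 102, 187, 243, 245, 245, 245, 245, 245, 245, 246]
258 [246, 246, 246, 245, 242, 210, 135, 113, 116, 152, 227, 245, 245, 241, 163, 116, 112, 125, 189, 241, 245, 245, 245, 245, 245, 245, 245, 245]
260 [246, 246, 246, 246, 245, 245, 245, 244, 244, 245, 243, 223, 207, 227, 243, 243, 243, 244, 245, 245, 245, 245, 245, 245, 245, 245, 245, 245]
262 [246, 246, 246, 246, 245, 245, 245, 246, 246, 246, 246, 245, 245, 245, 245, 245, 245, 245, 245, 245, 245, 245, 245, 245, 245, 245, 245, 245]<stdin>:6: RuntimeWarning: invalid value encountered in scalar divide
Traceback (most recent call last):
numpy.linalg.LinAlgError: SVD did not converge
```

The pointer lies in line with the third tick (columns 312–315, reading 3.0) and is steady. The lid is shut, the bail is clamped and the arm is clear, so I'm handing in.

```bash
python3 -c "
from plant import workorder; print(workorder.close_job())"
```

```text
the job is handed in; nothing more can be done
None
```

All three mailbox keys are in the case, the lid is shut with the bail clamped over it, the tally dial reads 3, and nothing else on the counter was touched; the job is handed in, with no verdict returned.

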